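Drive the locating pin out of the drilling board into a catch pan

ROBOT

A 6-joint arm with a two-finger parallel gripper is mounted at the origin on the work surface. World frame = base frame: x ahead of the robot, y to its left, z up, the work surface at z = 0. Lengths are in mm, angles in rad, forces in N, time in s.
With the tool pointing down it reaches from about 350 to 775 mm from the base axis. Payload 7.3 kg.
Tool frame: the origin (TCP) lies midway between the tips of the shut fingers; the grasp point (between the pads) lies 19 mm behind it; x points along the fingers, y is the direction in which the jaws open and shut, and the axes are right-handed (so a half turn about x gives the same grasp; the last joint's range is limited). The gripper opens to 92 mm and grips with 3 to 60 N. Pads are 19 mm wide; open, the fingers measure 130 mm over their backs; the gripper's body (75 mm by 190 mm) begins 47 mm behind the grasp point.
Start: joints at [-1.359, 0.342, 1.524, -0, 1.275, -0.146], TCP at [183.886, -491.763, 226.741] pointing down, gripper open.
Joint ranges: [-2.53, 2.53], [-0.77, 2.02], [0.04, 2.7], [-1, 4.14], [0.28, 2.66], [-3.11, 3.11]. Speed limits (rad/s): [2.57, 2.57, 3.14, 3.14, 3.14, 3.14].

INTERFACE

Orientations are given as [roll, pitch, yaw] about the fixed x, y, z axes, in that order (R = Rz(yaw) Ry(pitch) Rx(roll)).
In Python, from plant import bot gives the robot as it stands. The module is installed in compiled form; this text tells all that it offers.
- The arm moves only by the shell command python3 -m handwheel 'ROWS' [OPENING]. ROWS is JSON, a list that holds one entry, the list of rows, each a list of 4 numbers: the shift along the tool's x, y, z in cm, then the turn about the tool's x in rad. A call has 1 to 8 rows; each row shifts and turns the commanded pose from where the row before left it, along the tool's axes as they then stand; what a row does not reach is not made up. A row lasts 1/12 s, in which the tool goes at most 41.7 mm and 7.16 degrees, less where a joint would pass 70% of its speed; a pose out of reach is approached as far as the arm can. A call is refused whole if a number of a shift passes 4.17 or a number of a turn 0.125, either way. A call with a gripper value outside its range is refused whole. OPENING is the opening, from 0 (shut) to 1 (fully open), set as the call begins (- or left out, the last holds). The fingers move at their own pace and stop on an object; the grip force is fixed at half the most. Time passes only in rows, so rows that do not move let the fingers close. It gives the time, the measured TCP pose, the force and the opening at its end, in the units of the state.
- bot.get_obs(): the state, without advancing time (a new reading comes with each control period).
- bot.capture(name): name is "side" or "top" or "wrist"; returns (picture, depth): 400x640x3 uint8, red, green, blue; 400x640 float32, mm along the optical axis (not along the pixel's ray), 0 where there is no reading.
- bot.camera_model(name): a dict with "fx", "fy", "cx", "cy" (pixels), "position" and "rotation" of the camera in the world. Camera axes: x right, y down, z forward; pixel columns grow to the right and rows downward; lengths in mm; the calibration is good to about 2 mm. The wrist camera is an equidistant fisheye: a pixel r from the principal point sees the ray r / f radians off the axis. A picture is of the moment at which its call begins: read the wrist's pose just before it. camera_model takes no time and is no camera call; for the wrist camera it gives the pose at the moment of the call.
- bot.close_job(): hands the job in, once; it reports no verdict.
Trained networks look in the newest picture that a camera, given by its name, has taken for a name from the list of things; names that differ only in an ending like _2 or _b are one class to them, and where a whole thing is asked for, a point or a joint stands for the part that bears it (a point fixed in the world has none). Each returns a list of dicts, best first, with "conf" (0 to 1); they miss things now and then, are a little off and sometimes report something else, mostly with a low value. They report only what shows in the picture. A call takes as long as a camera call. They do not tell look-alikes from the thing itself.
- bot.find_in(camera, label): "bbox" ([left, top, width, height] in pixels, round what is visible of it).
- bot.spot_point(camera, label): "point" ([column, row] in pixels: a listed point, or the origin of a listed thing).
The state is a dict: "time": time; "joint_positions": joint angles; "dq": joint speeds; "tau": joint torques, N m; "tool_pos": TCP position; "tcp_rot": TCP orientation; "contact_force": force on the tool from outside, world axes, zero at the start; "moment": the same for the moment, N m; "grip_width": finger opening in mm.
Only numpy, scipy, OpenCV 4.12 (cv2) and the standard library are available. Lean on these libraries where they do the work, as an engineer would, in place of code of your own. Each camera call takes 0.05 s, during which the arm holds its last target.

TASK

Get the wooden locating pin out of the raised drilling board: first slide the steel catch pan under the board, below the pin, then take the long slim punch (the one with the plain straight handle) from the rack and push the pin down through its hole so that it drops into the pan. Push until the punch's collar sits on the board and leave the punch standing there in the hole, with the pin lying in the pan on the bench.

Things in the scene. Friction and masses are not known exactly. Their poses are not given: they have to be found in the camera images.
- pin: Pale wooden round pin, 26 mm diameter, 40 mm long, upright in a 28 mm through-hole of the board, 6 mm showing above the board's top. Origin: centre of its lower end, z along it. Sprung balls in the hole's wall hold it: 5 to 15 N pushes it down; it falls free once its top is about 20 mm below the board's top. A like spare pin stands loose on the bench: not this one.
- board: Fixed board 280 x 80 x 30 mm, underside 70, top 100 mm above the bench. Origin: on the bench below the pin's hole (vertical axis). Spans x -110 to 170, y -40 to 40 mm; end blocks under x < -70 and x > 130, so the gap below is open to +y (robot's left, within 20 degrees) and -y. Empty 28 mm hole at x = 80. Clamps at x = -90 and 150 rise 36 mm above the top.
- pan: Open steel pan 90 x 90 mm, walls 32 mm high, 3 mm thick, 200 g. Origin: centre of its underside. Bar handle 16 mm wide, 14 mm high, middle 26 mm above the bench, along the pan's -x axis from x = -45 to -180 mm, a small foot under its end; grip it across (pan's y) near x = -130 mm. Starts left of the board, handle pointing left, away from it.
- punch: Slim punch hanging by its collar in a rack hole (34 mm; rack top 75 mm high): shaft 12 mm diameter, 50 mm long; collar 50 mm diameter, 6 mm thick; above it a plain straight round black handle, 26 mm diameter, 56 mm long; 220 g. Origin: shaft tip, z up; grip 88 mm above it. Three tools in a row along x, 85 mm apart, any order; the others have a ball handle (20 mm shaft) or a T handle (31 mm thick shaft).
There are look-alikes about, which are no part of the job. What is shaped like the punch but orange, red or yellow is not meant.

How it is judged:
By the outcome, as a careful person would: the job done as asked, in the order asked, and still so for the second after the job is handed in, with the robot touching nothing.
It also fails if it takes over 64 s, if anything falls off the work surface, if the arm or the gripper's body presses on something with over 40 N, if the wrist force passes 120 N, or if a joint passes its speed limit or range.

## Working session

There is one attempt and no reset: what is moved stays moved. The work goes in short steps, Python scripts to look and compute and a shell command to move; the robot and the scene stay as the last step left them, time stands still between calls to the robot, and variables do not carry over. Pictures are saved under pics/ and viewed, and the job is handed in when it is done.

```bash
mkdir -p pics; ls
cat > h.py <<'E'
import numpy as np,cv2
from plant import bot
def cap(n,f=None):
    p,d=bot.capture(n)
    if f: cv2.imwrite('pics/'+f,p[:,:,::-1])
    return p,d
def w(n,u,v,d,m=None):
    m=m or bot.camera_model(n)
    x=(u-m['cx'])/m['fx'];y=(v-m['cy'])/m['fy']
    return np.array(m['position'])+np.array(m['rotation'])@np.array([x*d,y*d,d])
def onz(n,u,v,z,m=None):
    m=m or bot.camera_model(n)
    r=np.array(m['rotation'])@np.array([(u-m['cx'])/m['fx'],(v-m['cy'])/m['fy'],1]);p=np.array(m['position'])
    return p+r*(z-p[2])/r[2]
E
python3 - <<'E'
from h import *
np.set_printoptions(precision=3,suppress=True)
for n in('top','side'):
    p,d=cap(n,n+'0.png');np.save(n+'0.npy',d);print(n,bot.camera_model(n))
    for l in('pin','board','pan','punch'):
        print(l,[(q['point'],round(q['conf'],2)) for q in bot.spot_point(n,l)],[(q['bbox'],round(q['conf'],2)) for q in bot.find_in(n,l)])
print(bot.get_obs())
E
```

```text
pics
top {'fx': 380.0947930213638, 'fy': 380.0947930213638, 'cx': 312.79827314575186, 'cy': 192.57295329557968, 'position': array([ 411.753, -120.385,  888.964]), 'rotation': array([-3.023,  0.032, -1.595])}
pin [([259.0, 172.3], 0.71), ([430.1, 181.5], 0.18)] []
board [([261.6, 175.5], 0.86)] [([229.3, 86.9, 58.4, 132.5], 0.76)]
pan [([190.1, 212.3], 0.82)] [([108.8, 189.0, 98.4, 59.1], 0.85)]
punch [([473.4, 171.4], 0.91), ([428.9, 181.5], 0.86), ([373.3, 182.6], 0.83), ([478.2, 214.3], 0.65)] [([426.3, 168.3, 27.9, 22.8], 0.97), ([480.5, 202.9, 24.8, 18.7], 0.93), ([365.6, 166.7, 22.3, 18.0], 0.76), ([470.0, 156.6, 29.1, 25.2], 0.6)]
side {'fx': 387.80022870865133, 'fy': 387.80022870865133, 'cx': 318.40701727518274, 'cy': 195.37357509505586, 'position': array([165.473, 417.303, 846.928]), 'rotation': array([-2.464,  0.004, -2.569])}
pin [([269.5, 220.7], 0.54), ([273.6, 237.7], 0.34)] [([262.8, 205.7, 13.7, 8.5], 0.67)]
board [([270.1, 234.0], 0.65)] [([213.9, 171.5, 99.6, 98.4], 0.95)]
pan [([255.6, 307.6], 0.73)] [([224.4, 279.9, 54.6, 116.8], 0.78)]
punch [([330.9, 178.1], 0.65), ([369.1, 129.8], 0.49)] [([321.3, 145.3, 19.2, 32.0], 0.72), ([365.6, 97.8, 11.2, 29.4], 0.7), ([348.0, 113.3, 18.6, 26.1], 0.53), ([395.5, 106.9, 9.9, 32.7], 0.49), ([225.5, 280.8, 56.6, 113.5], 0.3)]
{'time': 0.9, 'joint_positions': array([-1.359,  0.342,  1.524, -0.   ,  1.275, -0.146]), 'dq': array([-0.   ,  0.   ,  0.001, -0.001, -0.002,  0.   ]), 'tau': array([  0.001, -43.112, -24.447,   0.072,   0.048,   0.   ]), 'tool_pos': array([ 183.885, -491.76 ,  226.749]), 'tcp_rot': array([ 1.378,  1.571, -1.406]), 'contact_force': array([-0.089,  0.3  , -0.658]), 'moment': array([-0.008,  0.008, -0.003]), 'grip_width': 91.86323987091882}
```

Run:
```python
import cv2
a=cv2.imread('pics/top0.png');cv2.imwrite('pics/top0b.png',cv2.resize(a[70:270,90:540],None,fx=1.75,fy=1.75,interpolation=3))
a=cv2.imread('pics/side0.png');cv2.imwrite('pics/side0b.png',cv2.resize(a[80:400,190:500],None,fx=1.85,fy=1.85,interpolation=3))
```

```text
(no output)
```

View pics/top0.png

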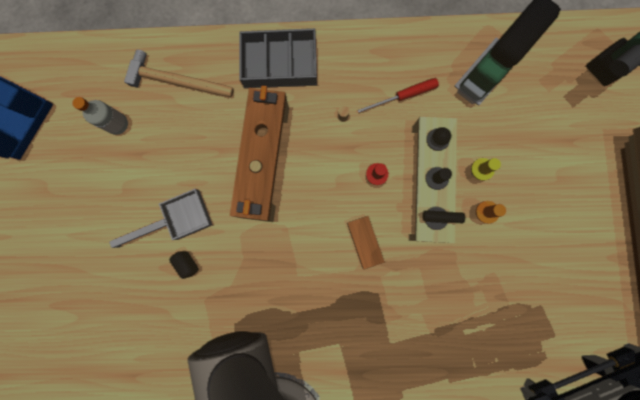

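View pics/side0.png

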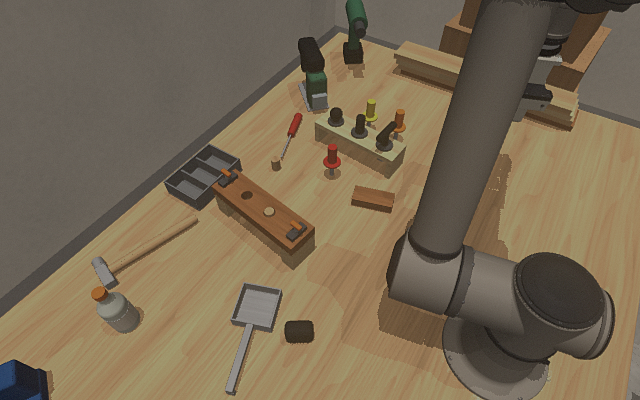

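```bash
ls pics
```

```text
side0.png
side0b.png
top0.png
top0b.png
```

View pics/top0b.png

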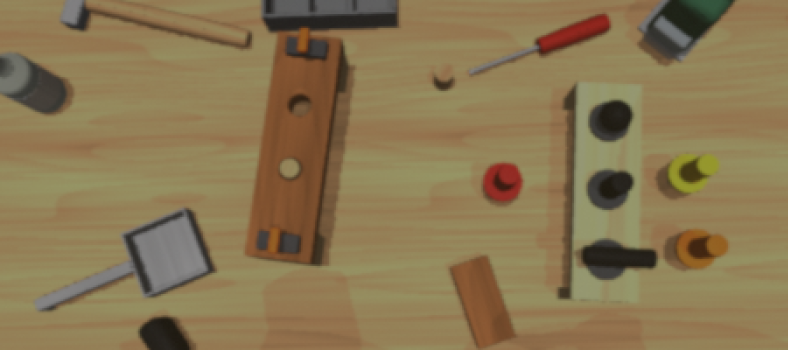

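View pics/side0b.png

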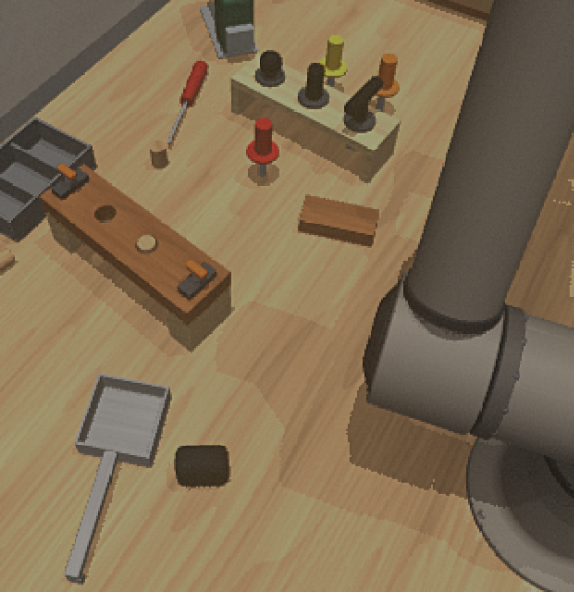

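```bash
cat > h2.py <<'E'
from h import *
from scipy.spatial.transform import Rotation as Ro
def model(n):
    m=dict(bot.camera_model(n)); r=np.array(m['rotation'])
    if r.shape==(3,): m['rotation']=Ro.from_euler('xyz',r).as_matrix()
    return m
E
python3 - <<'E'
from h2 import *
np.set_printoptions(precision=1,suppress=True)
m=model('top');d=np.load('top0.npy')
for nm,(u,v),z in [('pin',(256,166),106),('hole',(261,130),100),('bd corner nl',(231,216),100),('nr',(269,220),100),('fl',(250,91),100),('fr',(287,93),100),('pan c',(187,214),3),('handle end',(115,243),33),('handle root',(163,224),33),('punchtop',(444,174),137),('collar',(438,178),81),('ball collar',(437,139),81),('T collar',(437,217),81),('spare',(344,114),40),
 ('pan tl',(162,204),32),('pan tr',(199,190),32),('pan bl',(176,238),32),('pan br',(211,223),32),('black cyl',(183,264),20),('bottle',(105,117),30)]:
    print(nm,w('top',u,v,d[v,u],m),onz('top',u,v,z,m))
m=model('side');d=np.load('side0.npy')
for nm,(u,v),z in [('pin',(269,211),106),('hole',(247,195),100),('handle end',(231,389),33),('punchtop',(360,116),137),('collar',(359,132),81),('spare',(276,160),40)]:
    print(nm,w('side',u,v,d[v,u],m),onz('side',u,v,z,m))
R=Ro.from_euler('xyz',bot.get_obs()['tcp_rot']).as_matrix();print(R)
E
```

```text
pin [564.7  20.7 107.2] [565.   20.9 106. ]
hole [672.9  26.9   2.6] [644.2  10.7 100. ]
bd corner nl [467.8  99.8   0.8] [461.6  75.2 100. ]
nr [452.9   0.6  65.5] [451.2  -4.5 100. ]
fl [731.9  33.9 100.2] [732.  34. 100.]
fr [763.4 -37.3   1.9] [724.5 -46.5 100. ]
pan c [475. 203.   5.] [475.1 203.8   3. ]
handle end [411.4 356.1  34.9] [411.4 357.2  33. ]
handle root [451.5 245.9  37. ] [451.7 247.7  33. ]
punchtop [ 531.  -358.4  139.3] [ 531.4 -359.2  137. ]
collar [ 525.6 -350.7  124.5] [ 532.1 -363.8   81. ]
ball collar [ 608.2 -356.4  115.6] [ 617. -367.   81.]
T collar [ 446.7 -340.2  136.7] [ 449.3 -356.5   81. ]
spare [ 692.4 -171.4   42.3] [ 693.2 -171.5   40. ]
pan tl [498.3 254.6  24.8] [497.6 251.5  32. ]
pan tr [531.5 176.    2.4] [527.5 166.1  32. ]
pan bl [419.3 218.7  29.1] [419.3 217.5  32. ]
pan br [452.3 145.4   6.7] [451.2 137.8  32. ]
black cyl [362.3 191.2  56.8] [360.1 205.   20. ]
bottle [687.7 357.3  91.8] [709.1 394.3  30. ]
pin [562.3  23.1 109.3] [564.1  21.4 106. ]
hole [652.9   0.   84.8] [643.2   8.3 100. ]
handle end [405.2 361.2  34.3] [405.6 361.1  33. ]
punchtop [ 534.6 -365.6  136.3] [ 534.2 -364.8  137. ]
collar [ 527.5 -354.7   88.2] [ 531.  -362.1   81. ]
spare [ 695.  -171.7   38.4] [ 694.  -170.5   40. ]
[[ 0.   0.4 -0.9]
 [-0.  -0.9 -0.4]
 [-1.   0.   0. ]]
```

```bash
cat > go.py <<'E'
import sys
from h2 import *
def go(x,y,z,al=None):
    o=bot.get_obs();R=Ro.from_euler('xyz',o['tcp_rot']).as_matrix();p=o['tool_pos']
    a=np.degrees(np.arctan2(R[1,1],R[0,1]));d=np.array([x,y,z])-p
    print('t',round(o['time'],2),'p',p.round(1),'al',a.round(2),'tilt',R[:,0].round(3),'F',o['contact_force'].round(1),'w',round(o['grip_width'],1),'q',o['joint_positions'].round(2))
    print('tool delta cm',(R.T@d/10).round(2),'rows>=',np.linalg.norm(d)/41.7, 'turn rad', None if al is None else np.radians(a-al).round(3))
if __name__=='__main__': go(*map(float,sys.argv[1:]))
E
python3 go.py 430 -80 226 21.4; python3 go.py 426 314 180 21.4
```

```text
t 0.9 p [ 183.9 -491.8  226.7] al -69.5 tilt [ 0. -0. -1.] F [-0.1  0.3 -0.7] w 91.9 q [-1.36  0.34  1.52 -0.    1.28 -0.15]
tool delta cm [  0.07 -29.95 -37.47] rows>= 11.503789795076175 turn rad -1.586
t 0.9 p [ 183.9 -491.8  226.7] al -69.5 tilt [ 0. -0. -1.] F [-0.1  0.3 -0.7] w 91.9 q [-1.36  0.34  1.52 -0.    1.28 -0.15]
tool delta cm [  4.67 -66.99 -50.9 ] rows>= 20.207375749527575 turn rad -1.586
```

```bash
python3 -m handwheel '[[[0,-2.5,-3.1,0],[0,-2.5,-3.1,0],[0,-2.5,-3.1,0],[0,-2.5,-3.1,0],[0,-2.5,-3.1,0],[0,-2.5,-3.1,0],[0,-2.5,-3.1,0],[0,-2.5,-3.1,0]]]'; python3 -m handwheel '[[[0,-2.5,-3.1,0],[0,-2.5,-3.1,0],[0,-2.5,-3.1,0],[0,-2.5,-3.1,0],[0,0,0,-0.12],[0,0,0,-0.12],[0,0,0,-0.12],[0,0,0,-0.12]]]';python3 -m handwheel '[[[0,0,0,-0.12],[0,0,0,-0.12],[0,0,0,-0.12],[0,0,0,-0.12],[0,0,0,-0.12],[0,0,0,-0.12],[0,0,0,-0.12],[0,0,0,-0.12]]]';python3 go.py 426 314 180 21.4
```

```text
time: 1.57
tool_pos: [346.7, -215.9, 227.0]
tcp_rot: [2.035, 1.57, -0.75]
contact_force: [1.8, -1.1, 0.3]
grip_width: 91.7
time: 2.23
tool_pos: [427.4, -80.0, 226.7]
tcp_rot: [1.4, 1.571, -0.897]
contact_force: [-0.3, 0.3, 0.4]
grip_width: 91.8
time: 2.9
tool_pos: [427.3, -80.5, 226.8]
tcp_rot: [0.781, 1.571, -0.557]
contact_force: [0.3, -0.2, 0.3]
grip_width: 91.4
t 2.9 p [427.3 -80.5 226.8] al 13.34 tilt [ 0. -0. -1.] F [ 0.3 -0.2  0.3] w 91.4 q [-0.36  0.18  1.75 -0.    1.21 -0.6 ]
tool delta cm [  4.67   8.98 -38.41] rows>= 9.526596934863518 turn rad -0.141
```

```bash
python3 -m handwheel '[[[0,0.9,-3.84,0],[0,0.9,-3.84,0],[0,0.9,-3.84,0],[0,0.9,-3.84,0],[0,0.9,-3.84,0],[0,0.9,-3.84,0],[0,0.9,-3.84,0],[0,0.9,-3.84,0]]]'; python3 -m handwheel '[[[0,0.9,-3.84,0],[0,0.9,-3.84,0],[2,0,0,-0.07],[2,0,0,-0.07],[0,0,0,0]]]'
python3 - <<'E'
from h2 import *
np.set_printoptions(precision=1,suppress=True)
m=model('wrist');p,d=cap('wrist','wr1.png');np.save('wr1.npy',d);print(m)
p,d=cap('top','top1.png');p,d=cap('side','side1.png')
E
python3 go.py 426 314 180 21.4
```

```text
time: 3.57
tool_pos: [427.9, 237.1, 226.9]
tcp_rot: [1.462, 1.57, 0.119]
contact_force: [1.7, 0.2, 0.4]
grip_width: 91.7
time: 3.98
tool_pos: [426.3, 313.7, 183.0]
tcp_rot: [-1.421, 1.564, -2.621]
contact_force: [-0.7, -0.3, -0.6]
grip_width: 92.0
{'fx': 309.70691628693146, 'fy': 309.70691628693146, 'cx': 320.9601816227586, 'cy': 199.776395642674, 'position': array([399.5, 384. , 341.3]), 'rotation': array([[ 0.9,  0.4,  0.1],
       [ 0.4, -0.9, -0.3],
       [-0. ,  0.3, -1. ]])}
t 4.13 p [429.  313.8 187.5] al 20.88 tilt [ 0.001  0.    -1.   ] F [ 0.9 -0.2  0.4] w 91.9 q [ 0.49  0.39  1.57 -0.    1.18  0.12]
tool delta cm [ 0.75 -0.27 -0.12] rows>= 0.19348601799560272 turn rad -0.009
```

View pics/wr1.png

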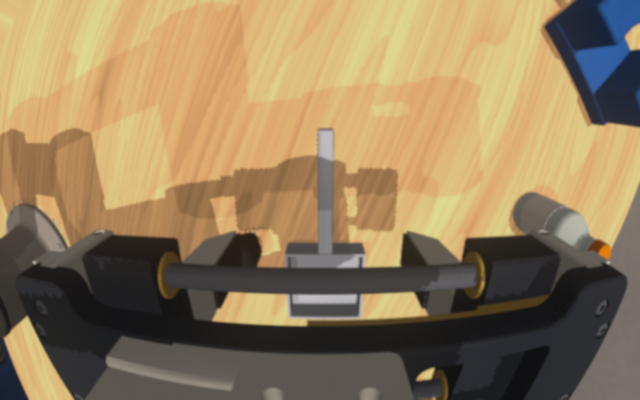

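View pics/side1.png

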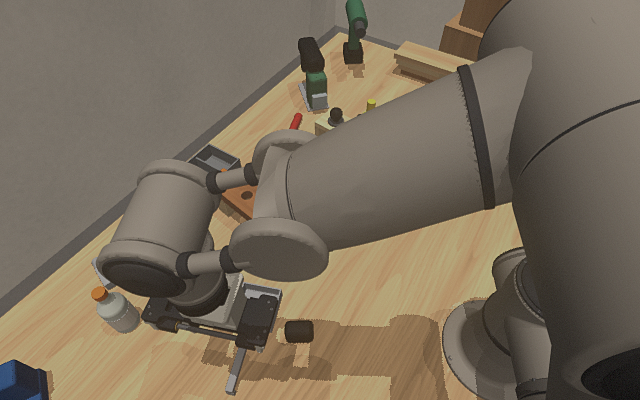

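```bash
cat >> h2.py <<'E'
def fish(m,u,v,z):
    a=np.array([(u-m['cx'])/m['fx'],(v-m['cy'])/m['fy']]);t=np.hypot(*a)
    r=np.array([*(a/t*np.sin(t)),np.cos(t)]) if t>1e-9 else np.array([0,0,1.])
    r=np.array(m['rotation'])@r;p=np.array(m['position']);return p+r*(z-p[2])/r[2]
E
python3 - <<'E'
from h2 import *
m=model('wrist')
for u,v in((318,130),(333,130),(319,245),(332,245),(318,190),(333,190),(287,249),(365,249)):print(fish(m,u,v,33).round(1))
E
```

```text
[405.1 367.2  33. ]
[419.2 372.6  33. ]
[450.4 250.9  33. ]
[463.9 256.   33. ]
[427.2 309.   33. ]
[441.8 314.6  33. ]
[418.9 233.4  33. ]
[500.4 264.3  33. ]
```

```bash
python3 -m handwheel '[[[3,0,-0.1,0],[3,0,-0.1,0],[3,0,-0.1,0],[3,0,-0.1,0],[3,0,0,0],[0,0,0,0],[0,0,0,0]]]'
python3 go.py 428 318 9 21.2
python3 - <<'E'
from h2 import *
m=model('wrist');p,d=cap('wrist','wr2.png')
E
```

```text
time: 4.72
tool_pos: [427.5, 317.2, 37.1]
tcp_rot: [-1.375, 1.57, -2.581]
contact_force: [0.2, 0.4, 0.7]
grip_width: 91.8
t 4.72 p [427.5 317.2  37.1] al 20.91 tilt [-0.001 -0.001 -1.   ] F [0.2 0.4 0.7] w 91.8 q [ 0.49  0.58  1.73 -0.    0.83  0.13]
tool delta cm [ 2.81  0.08 -0.05] rows>= 0.6749818042745022 turn rad -0.005
```

View pics/wr2.png

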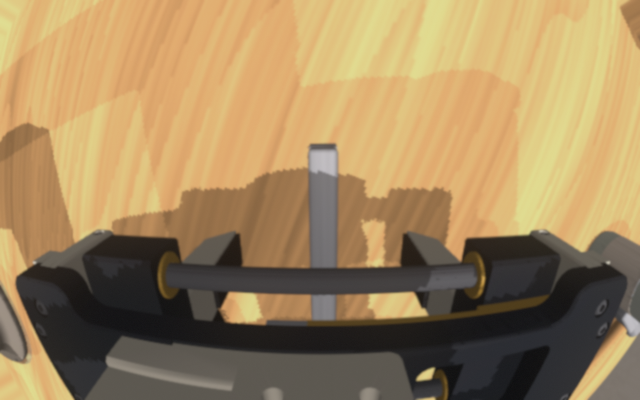

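Handle (columns 310–337) is centred between the open fingers (210–435). Lower and close.

```bash
python3 -m handwheel '[[[1.4,0,0,0],[1.3,0,0,0],[0,0,0,0]]]'; python3 -m handwheel '[[[0,0,0,0],[0,0,0,0],[0,0,0,0],[0,0,0,0],[0,0,0,0],[0,0,0,0],[0,0,0,0],[0,0,0,0]]]' 0
python3 - <<'E'
from h2 import *
m=model('wrist');p,d=cap('wrist','wr3.png');np.save('wr3.npy',d);p,d=cap('top','top3.png');np.save('top3.npy',d)
print([(q['point'],round(q['conf'],2)) for q in bot.spot_point('top','pan')])
p,d=cap('side','side3.png')
print([(q['point'],round(q['conf'],2)) for q in bot.spot_point('side','pan')])
E
python3 go.py 428 318 9 21.2
```

```text
time: 5.02
tool_pos: [427.8, 317.8, 10.7]
tcp_rot: [1.641, 1.569, 0.436]
contact_force: [-0.5, 0.0, -0.3]
grip_width: 92.0
time: 5.68
tool_pos: [427.1, 317.6, 9.7]
tcp_rot: [-0.659, 1.571, -1.863]
contact_force: [0.1, 0.1, 0.4]
grip_width: 43.2
[([187.1, 210.9], 0.67)]
[]
t 5.93 p [427.1 317.6   9.6] al 21.03 tilt [-0. -0. -1.] F [ 0.1 -0.5 -0.1] w 23.2 q [ 0.5   0.63  1.75 -0.    0.77  0.13]
tool delta cm [ 0.06  0.1  -0.  ] rows>= 0.027964402363011932 turn rad -0.003
```

View pics/wr3.png

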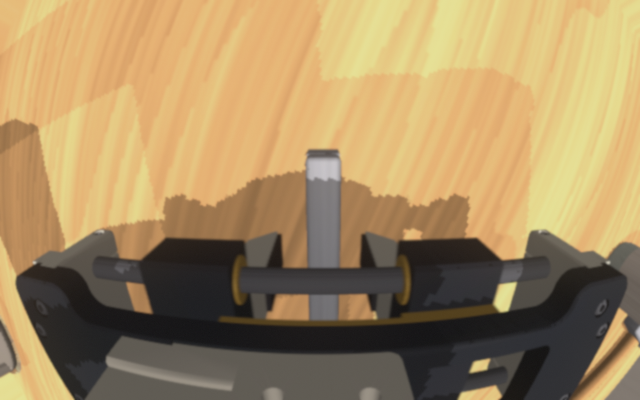

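View pics/top3.png

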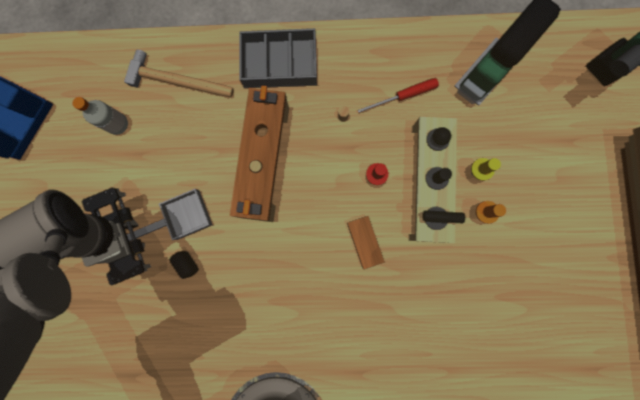

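View pics/side3.png

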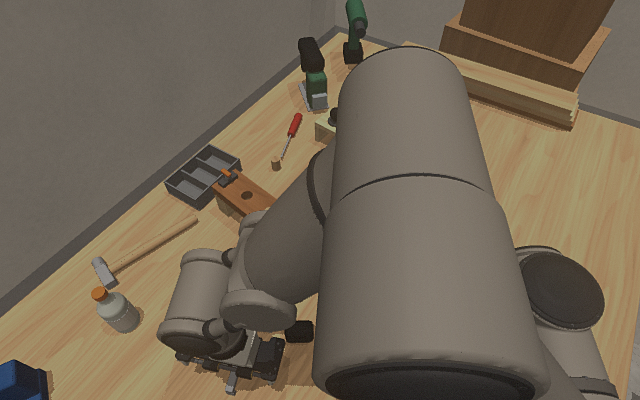

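```bash
python3 -m handwheel '[[[0,0,0,0],[0,0,0,0],[0,0,0,0],[0,0,0,0],[0,0,0,0]]]' 0; python3 -m handwheel '[[[0,1.59,0.87,0.05],[0,1.59,0.87,0.05],[0,1.59,0.87,0.05],[0,1.59,0.87,0.05],[0,1.59,0.87,0.05],[0,0,0,0],[0,0,0,0]]]'; python3 go.py 602 271 9.6 -8.5
```

```text
time: 6.35
tool_pos: [427.1, 317.6, 9.6]
tcp_rot: [-0.345, 1.571, -1.549]
contact_force: [0.4, 0.3, -0.1]
grip_width: 15.7
time: 6.93
tool_pos: [515.6, 296.3, 9.6]
tcp_rot: [1.424, 1.57, -0.029]
contact_force: [1.3, -0.8, 0.3]
grip_width: 15.8
t 6.93 p [515.6 296.3   9.6] al 6.71 tilt [ 0.001 -0.    -1.   ] F [ 1.3 -0.8  0.3] w 15.8 q [ 0.39  0.71  1.56 -0.    0.87  0.28]
tool delta cm [0.01 8.28 3.53] rows>= 2.1591491205601256 turn rad 0.266
```

```bash
python3 -m handwheel '[[[0,1.7,0.5,0.053],[0,1.7,0.5,0.053],[0,1.75,0.45,0.053],[0,1.75,0.4,0.053],[0,1.75,0.35,0.053],[0,0,0,0],[0,0,0,0]]]'
python3 - <<'E'
from h2 import *
p,d=cap('top','top4.png');p,d=cap('wrist','wr4.png')
E
python3 go.py 584 152.5 9.6 -8.5
```

```text
time: 7.52
tool_pos: [601.3, 275.8, 9.6]
tcp_rot: [1.137, 1.571, -0.58]
contact_force: [2.4, -0.3, 0.9]
grip_width: 15.6
t 7.62 p [600.4 276.1   9.7] al -8.32 tilt [-0.001 -0.    -1.   ] F [ 1.4 -0.9  0.7] w 15.9 q [ 0.32  0.8   1.35 -0.    0.99  0.46]
tool delta cm [1.000e-02 1.700e-01 1.247e+01] rows>= 2.9909523623951064 turn rad 0.003
```

View pics/top4.png

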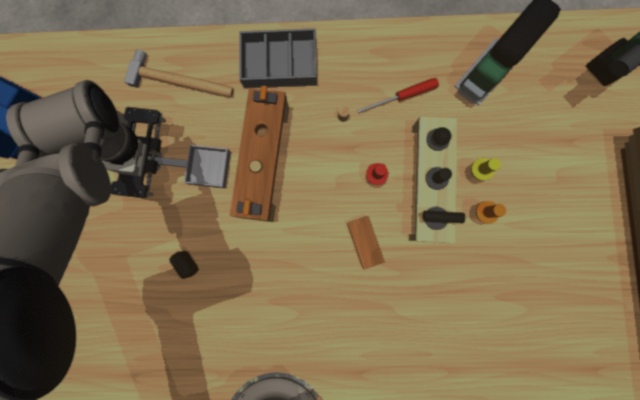

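Run:
```python
from h2 import *
m=model('top')
c=[onz('top',u,v,32,m)[:2] for u,v in((190,146),(230,150),(226,187),(186,184))]
print(np.round(c,1),np.mean(c,0)); 
import cv2;a=cv2.imread('pics/top4.png');cv2.imwrite('pics/top4b.png',cv2.resize(a[80:240,140:300],None,fx=3.5,fy=3.5,interpolation=3))
```

```text
[[631.5 188.5]
 [619.   94.6]
 [532.7 103.7]
 [542.3 196.5]] [581.36071343 145.81862519]
```

View pics/top4b.png

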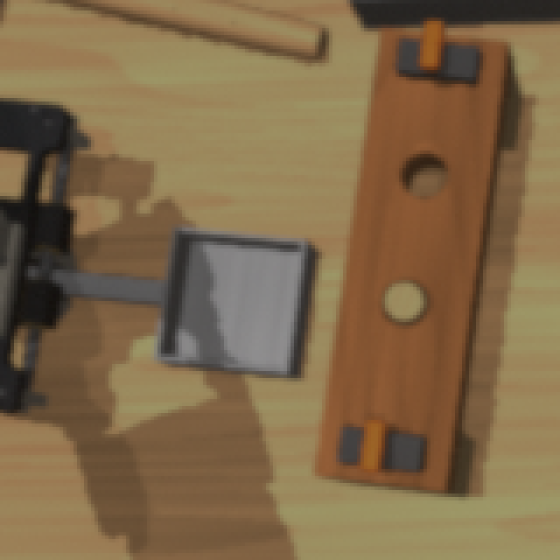

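```bash
python3 -m handwheel '[[[0,0.03,1.0,0],[0,0.03,1.8,0],[0,0.03,2,0],[0,0.03,2,0],[0,0.03,2,0],[0,0.02,1.8,0],[0,0,1.3,0],[0,0,0.65,0]]]';python3 -m handwheel '[[[0,0,0,0],[0,0,0,0]]]'
python3 - <<'E'
from h2 import *
p,d=cap('top','top5.png');p,d=cap('side','side5.png');
E
python3 go.py 583.6 151.2 9.6 -8.5
```

```text
time: 8.28
tool_pos: [583.7, 149.8, 9.7]
tcp_rot: [-1.222, 1.569, -2.941]
contact_force: [0.2, 1.0, -0.6]
grip_width: 15.6
time: 8.45
tool_pos: [584.5, 151.3, 9.6]
tcp_rot: [-1.206, 1.57, -2.925]
contact_force: [-0.2, -1.0, -0.1]
grip_width: 15.3
t 8.55 p [584.7 151.9   9.6] al -8.43 tilt [-0. -0. -1.] F [ 0.3 -1.   0.8] w 15.6 q [ 0.13  0.72  1.53 -0.    0.89  0.27]
tool delta cm [ 0.   -0.1   0.09] rows>= 0.03209271249531901 turn rad 0.001
```

View pics/top5.png

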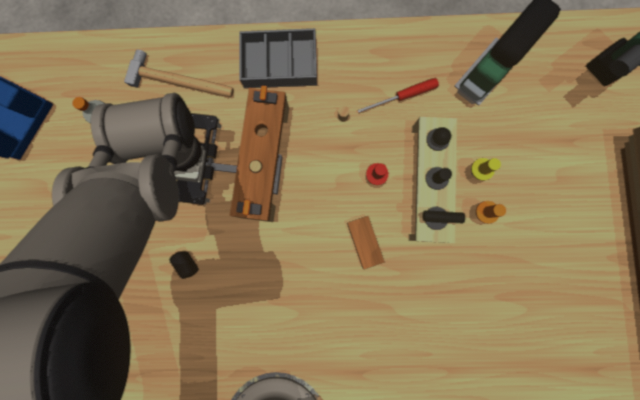

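View pics/side5.png

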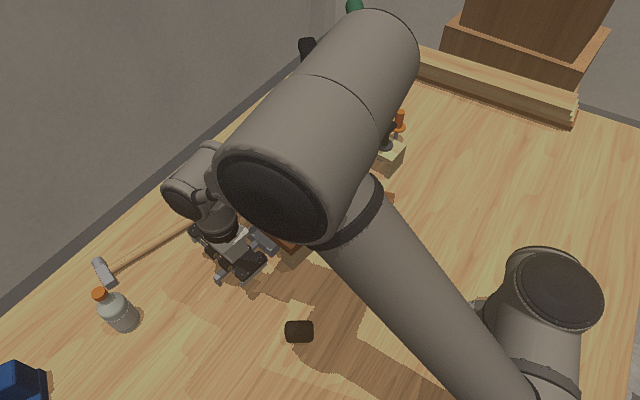

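Run:
```python
from h2 import *
m=model('top')
c=[onz('top',u,v,32,m)[:2] for u,v in((282.5,157),(277.5,194))]
print(np.round(c,1),np.mean(c,0)) 
import cv2;a=cv2.imread('pics/top5.png');cv2.imwrite('pics/top5b.png',cv2.resize(a[80:240,180:340],None,fx=3.5,fy=3.5,interpolation=3))
```

```text
[[598.6 -27.2]
 [513.2 -14.6]] [555.91200106 -20.90190771]
```

View pics/top5b.png

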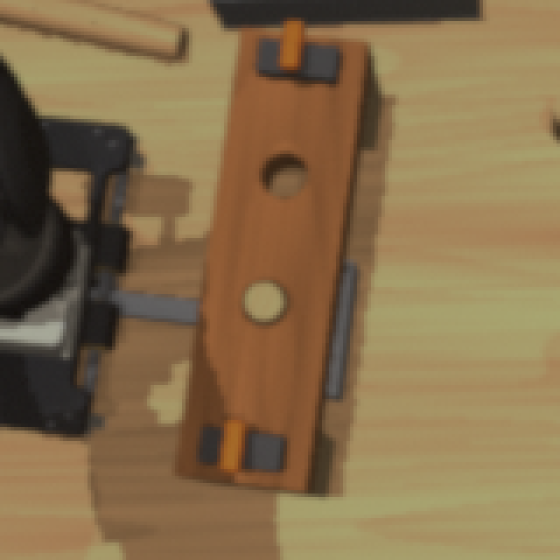

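```bash
python3 -m handwheel '[[[0,0,0,0],[0,0,0,0],[0,0,0,0],[0,0,0,0],[0,0,0,0],[0,0,0,0]]]' 0.6;  python3 -m handwheel '[[[-1,0,0,0],[-3,0,0,0],[-4,0,0,0],[-4,0,0,0],[-4,0,0,0],[-4,0,0,0],[-3,0,0,0],[0,0,0,0]]]' 0.6
python3 - <<'E'
from h2 import *
m=model('top')
for u,v,z in((483,171,56),(494,165,112),(486,212,56),(499,210,112)):print(onz('top',u,v,z,m).round(1))
E
python3 go.py 532 -363 240 -90
```

```text
time: 9.05
tool_pos: [584.9, 151.4, 9.7]
tcp_rot: [0.675, 1.571, -1.044]
contact_force: [0.4, -0.1, 0.6]
grip_width: 51.0
time: 9.72
tool_pos: [587.7, 151.7, 248.5]
tcp_rot: [1.845, 1.557, 0.127]
contact_force: [-0.1, -0.3, 1.1]
grip_width: 55.0
[ 548.4 -469.8   56. ]
[ 551.  -469.4  112. ]
[ 458.5 -469.3   56. ]
[ 458.7 -472.   112. ]
t 9.72 p [587.7 151.7 248.5] al -8.48 tilt [ 0.014  0.002 -1.   ] F [-0.1 -0.3  1.1] w 55.0 q [0.13 0.47 1.26 0.   1.39 0.27]
tool delta cm [ 0.68  2.07 51.73] rows>= 12.416418399098385 turn rad 1.423
```

```bash
python3 -m handwheel '[[[0,0.16,3.9,0],[0,0.16,3.9,0],[0,0.16,3.9,0],[0,0.16,3.9,0],[0,0.16,3.9,0],[0,0.16,3.9,0],[0,0.16,3.9,0],[0,0.16,3.9,0]]]';  python3 -m handwheel '[[[0,0.16,3.9,0],[0,0.16,3.9,0],[0,0.16,3.9,0],[0,0,0,0.12],[0,0,0,0.12],[0,0,0,0.12],[0,0,0,0.12],[0,0,0,0.12]]]' ;python3 -m handwheel '[[[0,0,0,0.12],[0,0,0,0.12],[0,0,0,0.12],[0,0,0,0.12],[0,0,0,0.12],[0,0,0,0.12],[0,0,0,0],[0,0,0,0]]]'
python3 - <<'E'
from h2 import *
np.set_printoptions(precision=3,suppress=True)
m=model('wrist');print(m['position'],m['rotation']);p,d=cap('wrist','wr6.png');np.save('wr6.npy',d)
for l in('pin','punch'):print(l,[(q['point'],round(q['conf'],2)) for q in bot.spot_point('wrist',l)])
p,d=cap('top','top6.png')
E
python3 go.py 532 -363 180 -90
```

```text
time: 10.38
tool_pos: [550.8, -160.9, 240.1]
tcp_rot: [1.224, 1.571, -0.495]
contact_force: [0.7, -0.3, -0.6]
grip_width: 55.2
time: 11.05
tool_pos: [538.7, -275.7, 239.8]
tcp_rot: [-1.378, 1.571, 2.58]
contact_force: [-0.1, -0.0, -1.0]
grip_width: 54.8
time: 11.72
tool_pos: [538.9, -275.5, 239.9]
tcp_rot: [0.194, 1.571, -2.841]
contact_force: [-0.5, 0.2, 0.7]
grip_width: 55.0
[ 611.787 -266.958  398.172] [[ 0.107 -0.956 -0.273]
 [-0.994 -0.102 -0.029]
 [ 0.     0.275 -0.962]]
pin [([95.7, 143.1], 0.85)]
punch [([460.2, 175.4], 0.94), ([295.7, 160.1], 0.87), ([387.9, 188.1], 0.57), ([96.7, 138.9], 0.57)]
t 11.92 p [ 539.  -275.6  239.8] al -83.99 tilt [ 0. -0. -1.] F [-0.5 -0.2 -0.2] w 55.0 q [-0.6   0.48  1.27 -0.    1.39  0.87]
tool delta cm [5.98 8.62 1.61] rows>= 2.544748141957687 turn rad 0.105
```

View pics/wr6.png

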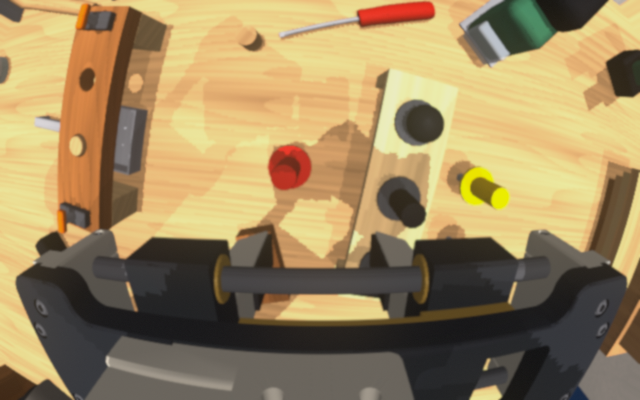

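View pics/top6.png

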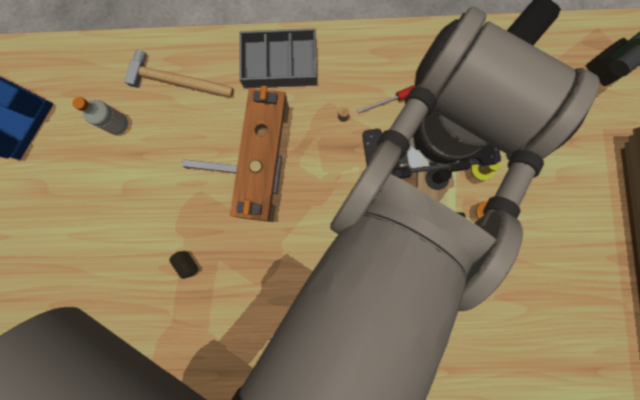

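Run:
```python
from h2 import *
m=model('wrist')
for u,v,z in((412,214,137),(400,199,81),(77,146,106),(87,80,100)):print(fish(m,u,v,z).round(1))
a=cv2.imread('pics/wr6.png');cv2.imwrite('pics/wr6c.png',cv2.resize(a[60:270,240:540],None,fx=2.6,fy=2.6,interpolation=3))
```

```text
[ 533.1 -359.3  137. ]
[ 531.8 -362.1   81. ]
[564.7  20.3 106. ]
[643.1  10.6 100. ]
```

View pics/wr6c.png

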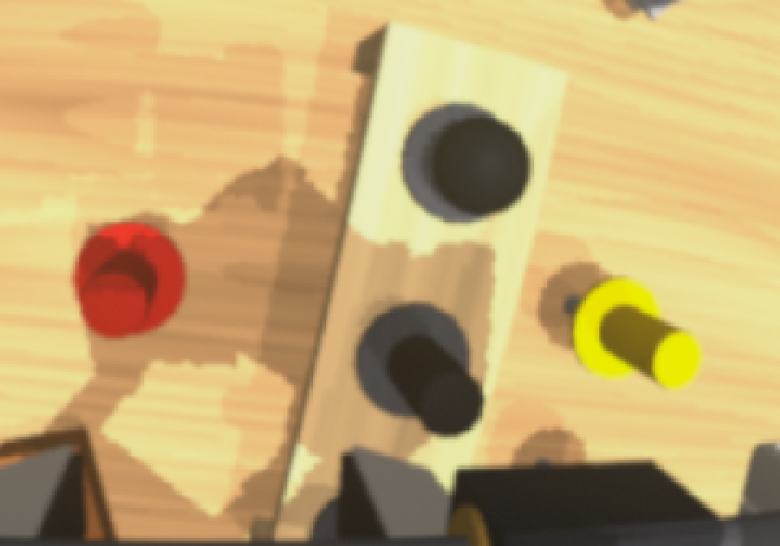

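```bash
python3 -m handwheel '[[[0,2.9,0.5,0],[0,2.9,0.5,0],[0,2.8,0.5,0],[0,0,0,0.1],[2.5,0,0,0],[2.5,0,0,0],[0,0,0,0],[0,0,0,0]]]'
python3 - <<'E'
from h2 import *
p,d=cap('top','top7.png');p,d=cap('wrist','wr7.png')
E
python3 go.py 532 -361.5 94 -90
```

```text
time: 12.58
tool_pos: [532.4, -362.3, 188.8]
tcp_rot: [-0.697, 1.568, 2.448]
contact_force: [-0.8, -0.5, 0.2]
grip_width: 55.3
t 12.68 p [ 533.6 -363.1  191.4] al -89.8 tilt [ 0.002 -0.002 -1.   ] F [-0.6 -0.4  0.3] w 55.2 q [-0.72  0.59  1.22 -0.    1.33  0.85]
tool delta cm [ 9.74 -0.17  0.18] rows>= 2.335325890295651 turn rad 0.004
```

View pics/wr7.png

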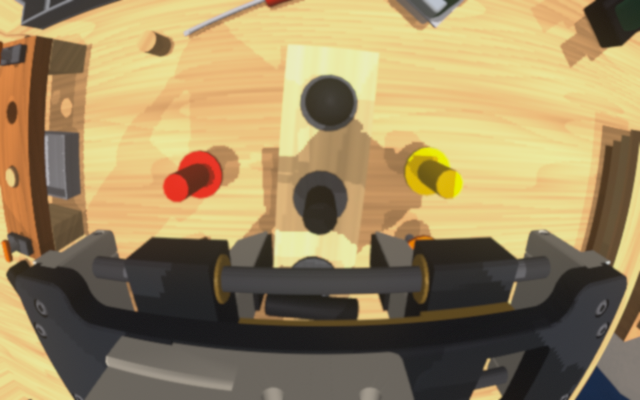

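```bash
python3 -m handwheel '[[[3,-0.05,0.05,0],[3,-0.05,0.05,0],[2.5,0,0,0],[1.1,0,0,0],[0,0,0,0],[0,0,0,0]]]'; python3 go.py 532 -361.5 94 -90
python3 -m handwheel '[[[0,0,0,0],[0,0,0,0],[0,0,0,0],[0,0,0,0],[0,0,0,0],[0,0,0,0],[0,0,0,0],[0,0,0,0]]]' 0;python3 go.py 532 -361.5 200 -90
```

```text
time: 13.18
tool_pos: [532.8, -362.3, 95.3]
tcp_rot: [2.409, 1.569, -0.73]
contact_force: [0.2, -0.1, 0.5]
grip_width: 54.8
t 13.18 p [ 532.8 -362.3   95.3] al -89.82 tilt [ 0.002 -0.001 -1.   ] F [ 0.2 -0.1  0.5] w 54.8 q [-0.72  0.67  1.34 -0.    1.13  0.85]
tool delta cm [ 0.13 -0.08  0.08] rows>= 0.04010258019770733 turn rad 0.003
time: 13.85
tool_pos: [532.2, -361.9, 94.4]
tcp_rot: [2.345, 1.57, -0.793]
contact_force: [-0.6, 0.9, 4.8]
grip_width: 25.4
t 13.85 p [ 532.2 -361.9   94.4] al -89.84 tilt [ 0.001 -0.001 -1.   ] F [-0.6  0.9  4.8] w 25.4 q [-0.72  0.67  1.34 -0.    1.12  0.85]
tool delta cm [-1.056e+01 -3.000e-02  1.000e-02] rows>= 2.5332765707227476 turn rad 0.003
```

```bash
python3 -m handwheel '[[[-1,0,0,0],[-2,0,0,0],[-2.5,0,0,0],[-2.5,0,0,0],[-2.5,0,0,0],[-2.5,0,0,0],[-1,0,0,0],[0,0,0,0]]]'
python3 - <<'E'
from h2 import *
p,d=cap('side','side8.png');p,d=cap('wrist','wr8.png')
E
python3 go.py 564.6 20.7 235 -98.5
```

```text
time: 14.52
tool_pos: [532.8, -362.4, 236.6]
tcp_rot: [2.411, 1.566, -0.727]
contact_force: [0.2, -0.2, -2.8]
grip_width: 25.5
t 14.62 p [ 531.6 -361.4  232.5] al -89.84 tilt [-0.001  0.001 -1.   ] F [-1.3 -0.4 -3.5] w 25.7 q [-0.72  0.56  1.15 -0.    1.43  0.85]
tool delta cm [ -0.21 -38.2   -3.41] rows>= 9.197506938097531 turn rad 0.151
```

View pics/side8.png

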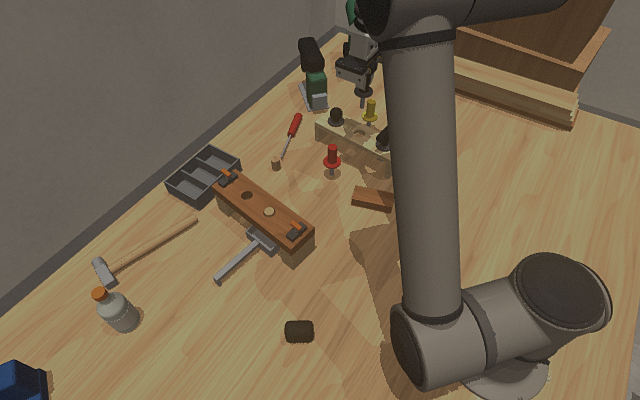

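View pics/wr8.png

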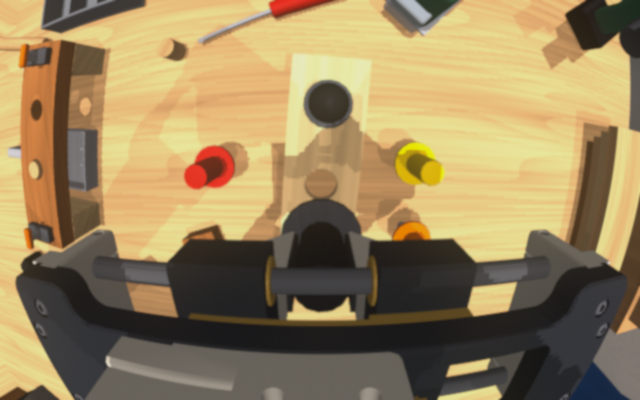

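```bash
python3 -m handwheel '[[[0,-2,-0.2,0],[0,-3.6,-0.34,0],[0,-3.8,-0.34,0],[0,-3.8,-0.34,0],[0,-3.8,-0.34,0],[0,-3.8,-0.34,0],[0,-3.8,-0.34,0],[0,-3.8,-0.34,0]]]'; python3 -m handwheel '[[[0,-3.8,-0.34,0],[0,-3.5,-0.3,0],[0,-2,-0.2,0],[0,0,0,0.075],[0,0,0,0.075],[0,0,0,0],[0,0,0,0],[0,0,0,0]]]'
python3 - <<'E'
from h2 import *
p,d=cap('top','top9.png');p,d=cap('side','side9.png');p,d=cap('wrist','wr9.png')
E
python3 go.py 564.6 20.7 190 -98.5
```

```text
time: 15.28
tool_pos: [555.7, -75.6, 231.3]
tcp_rot: [-0.261, 1.566, 2.883]
contact_force: [0.4, -0.0, -2.7]
grip_width: 25.2
time: 15.95
tool_pos: [564.6, 15.2, 232.5]
tcp_rot: [0.087, 1.569, 3.083]
contact_force: [0.3, -0.6, -2.6]
grip_width: 25.2
t 16.1 p [565.   15.  233.3] al -98.41 tilt [-0.001 -0.    -1.   ] F [ 0.4 -0.3 -0.9] w 25.3 q [-0.11  0.41  1.4  -0.    1.33  1.61]
tool delta cm [ 4.33 -0.56  0.12] rows>= 1.0475198440161642 turn rad 0.002
```

View pics/top9.png

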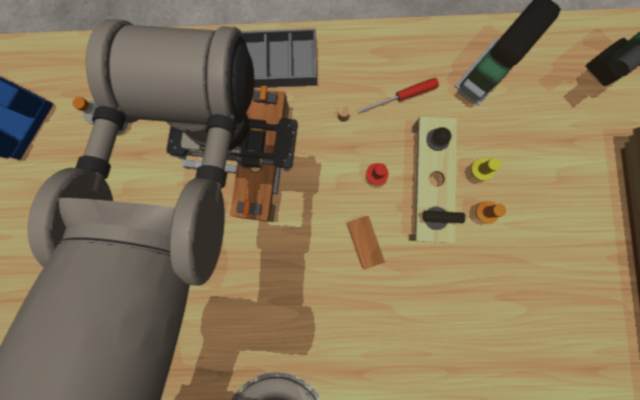

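View pics/side9.png

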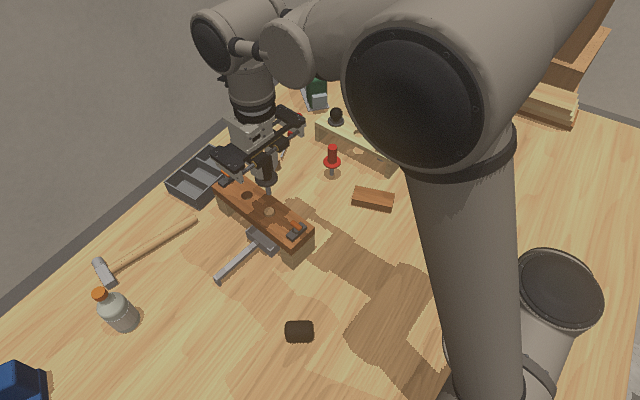

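View pics/wr9.png

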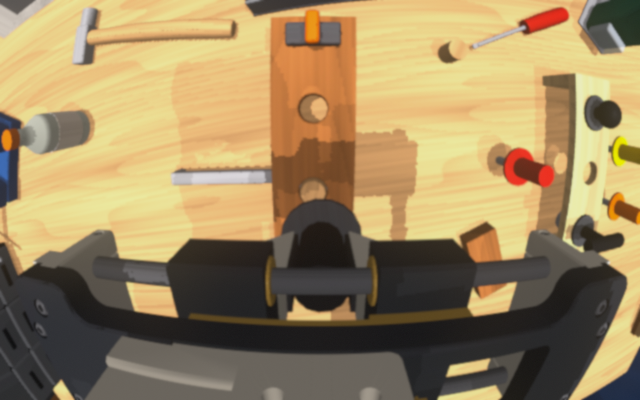

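```bash
python3 -m handwheel '[[[1.3,-0.28,0.06,0],[1.3,-0.28,0.06,0],[1.3,0,0,0],[1.2,0,0,0],[0,0,0,0],[0,0,0,0],[0,0,0,0]]]'
python3 - <<'E'
from h2 import *
for n in('side','wrist'):
    p,d=cap(n,n+'10.png')
    if n=='side': np.save('side10.npy',d);cv2.imwrite('pics/side10b.png',cv2.resize(p[120:270,190:340,::-1],None,fx=4,fy=4,interpolation=3))
    else: cv2.imwrite('pics/wr10b.png',cv2.resize(p[60:330,200:440,::-1],None,fx=2.2,fy=2.2,interpolation=3))
    print([(q['point'],round(q['conf'],2)) for q in bot.spot_point(n,'punch')],[(q['point'],round(q['conf'],2)) for q in bot.spot_point(n,'pin')])
E
python3 go.py 564.6 20.7 119 -98.5
```

```text
time: 16.68
tool_pos: [565.2, 20.9, 183.5]
tcp_rot: [3.14, 1.57, -0.149]
contact_force: [0.7, 0.5, -1.1]
grip_width: 25.7
[([270.7, 209.4], 0.79), ([331.9, 177.1], 0.56)] [([270.2, 220.3], 0.56)]
[([320.0, 213.9], 0.79), ([520.5, 164.9], 0.76)] [([317.8, 192.7], 0.46)]
t 16.98 p [564.9  21.1 183.2] al -98.43 tilt [ 0.001 -0.    -1.   ] F [ 0.6  0.3 -1.5] w 25.4 q [-0.1   0.45  1.48 -0.    1.21  1.62]
tool delta cm [6.42 0.04 0.03] rows>= 1.539617146895819 turn rad 0.001
```

View pics/side10b.png

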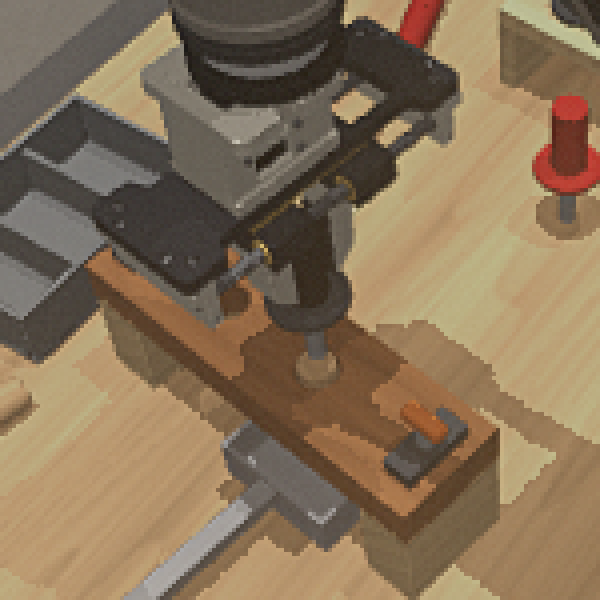

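View pics/wr10b.png

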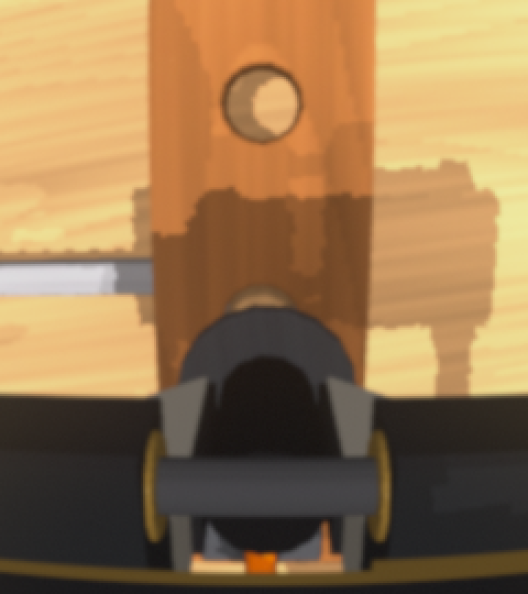

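Run:
```python
from h2 import *
m=model('wrist'); 
a=cv2.imread('pics/wrist10.png');cv2.imwrite('pics/wr10f.png',a[60:360,100:500])
ms=model('side')
# side10b px ->full
B=Ro.from_euler('z',-0.148).as_matrix()
pin=np.array([564.6,20.8,0])
for nm,u,v,z in(('h end',140,590,33),('h root',265,490,33),('pan back-left top corner',238,428,32),('pan back right top',345,500,32)):
    q=onz('side',190+u/4,120+v/4,z,ms);print(nm,q.round(1),'board:',(B.T@(q-pin)).round(1))
```

```text
h end [589.9 169.4  33. ] board: [  3.1 150.7  33. ]
h root [571.1  75.9  33. ] board: [-1.7 55.5 33. ]
pan back-left top corner [614.8  48.7  32. ] board: [45.5 35.  32. ]
pan back right top [525.9  54.7  32. ] board: [-43.2  27.8  32. ]
```

```bash
python3 -m handwheel '[[[0.6,0,0,0],[0.6,0,0,0],[0.6,0,0,0],[0.6,0,0,0],[0,0,0,0],[0,0,0,0]]]'; python3 -m handwheel '[[[0.6,0,0,0],[0.6,0,0,0],[0.6,0,0,0],[0,0,0,0],[0,0,0,0]]]';python3 go.py 564.6 20.7 119 -98.5
```

```text
time: 17.48
tool_pos: [564.2, 21.1, 157.9]
tcp_rot: [0.118, 1.569, 3.112]
contact_force: [-0.2, 0.5, -1.4]
grip_width: 26.3
time: 17.9
tool_pos: [564.3, 21.1, 139.9]
tcp_rot: [0.092, 1.569, 3.086]
contact_force: [1.1, 0.5, -2.1]
grip_width: 25.4
t 17.9 p [564.3  21.1 139.9] al -98.43 tilt [-0.002  0.    -1.   ] F [ 1.1  0.5 -2.1] w 25.4 q [-0.1   0.5   1.54 -0.    1.11  1.62]
tool delta cm [ 2.09  0.04 -0.04] rows>= 0.5014413523878604 turn rad 0.001
```

Run:
```python
from h2 import *
p,d=cap('side','side11.png');cv2.imwrite('pics/side11b.png',cv2.resize(p[120:270,190:340,::-1],None,fx=4,fy=4,interpolation=3))
```

```text
(no output)
```

View pics/side11b.png

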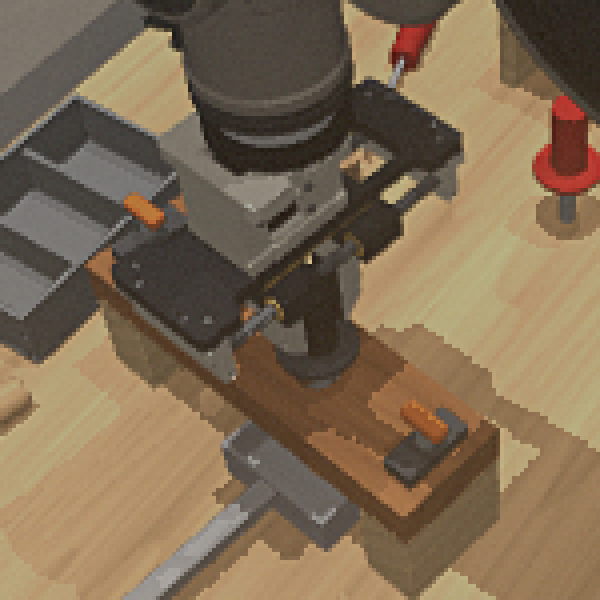

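```bash
python3 -m handwheel '[[[0.6,0,0,0],[0.6,0,0,0],[0.5,0,0,0],[0,0,0,0],[0,0,0,0]]]'; python3 -m handwheel '[[[0.25,0,0,0],[0.2,0,0,0],[0,0,0,0],[0,0,0,0]]]';python3 go.py 564.6 20.7 119 -98.5
```

```text
time: 18.37
tool_pos: [564.5, 21.1, 123.2]
tcp_rot: [0.147, 1.57, 3.141]
contact_force: [-0.3, -0.4, -1.9]
grip_width: 25.6
time: 18.7
tool_pos: [564.9, 21.1, 119.4]
tcp_rot: [3.039, 1.57, -0.25]
contact_force: [0.2, 1.0, -0.9]
grip_width: 25.3
t 18.7 p [564.9  21.1 119.4] al -98.43 tilt [ 0.001 -0.    -1.   ] F [ 0.2  1.  -0.9] w 25.3 q [-0.1   0.52  1.56 -0.    1.06  1.62]
tool delta cm [0.04 0.04 0.02] rows>= 0.014557547989895565 turn rad 0.001
```

```bash
python3 -m handwheel '[[[0.1,0,0,0],[0.1,0,0,0],[0,0,0,0]]]';  python3 go.py 564.6 20.7 119 -98.5
```

```text
time: 18.95
tool_pos: [565.0, 21.1, 119.3]
tcp_rot: [3.075, 1.569, -0.214]
contact_force: [-5.2, 0.4, 12.1]
grip_width: 25.5
t 18.95 p [565.   21.1 119.3] al -98.42 tilt [ 0.002 -0.    -1.   ] F [-5.2  0.4 12.1] w 25.5 q [-0.1   0.52  1.56 -0.    1.06  1.62]
tool delta cm [0.03 0.04 0.03] rows>= 0.015231110166159514 turn rad 0.001
```

```bash
python3 -m handwheel '[[[0,0,0,0],[0,0,0,0],[0,0,0,0],[0,0,0,0],[0,0,0,0],[0,0,0,0]]]' 0.6;  python3 -m handwheel '[[[-1,0,0,0],[-2,0,0,0],[-3,0,0,0],[-3,0,0,0],[-3,0,0,0],[-3,0,0,0],[-1,0,0,0],[0,0,0,0]]]' 0.6; python3 go.py 480 -200 270
```

```text
time: 19.45
tool_pos: [564.7, 21.1, 117.0]
tcp_rot: [0.294, 1.57, -2.995]
contact_force: [-1.0, -0.6, 1.0]
grip_width: 54.6
time: 20.12
tool_pos: [566.0, 21.0, 280.8]
tcp_rot: [-3.1, 1.564, -0.106]
contact_force: [0.3, 0.2, -0.2]
grip_width: 55.2
t 20.12 p [566.   21.  280.8] al -98.43 tilt [ 0.007 -0.001 -1.   ] F [ 0.3  0.2 -0.2] w 55.2 q [-0.1   0.38  1.32 -0.    1.44  1.62]
tool delta cm [ 1.04 23.12  5.27] rows>= 5.693003932279249 turn rad None
```

```bash
python3 -m handwheel '[[[0,3.5,0.8,0],[0,3.5,0.8,0],[0,3.5,0.8,0],[0,3.5,0.8,0],[0,3.5,0.8,0],[0,3.5,0.8,0],[0,0,0,0],[0,0,0,0]]]'
python3 - <<'E'
from h2 import *
for n in('side','top','wrist'):
    p,d=cap(n,n+'12.png')
    if n=='side':np.save('side12.npy',d);cv2.imwrite('pics/side12b.png',cv2.resize(p[120:290,180:350,::-1],None,fx=3.5,fy=3.5,interpolation=3))
    if n=='top':np.save('top12.npy',d);cv2.imwrite('pics/top12b.png',cv2.resize(p[80:240,180:340,::-1],None,fx=3.5,fy=3.5,interpolation=3))
    print([(q['point'],round(q['conf'],2)) for q in bot.spot_point(n,'pin')])
E
```

```text
time: 20.78
tool_pos: [485.3, -180.8, 275.5]
tcp_rot: [-0.373, 1.568, 2.618]
contact_force: [-0.1, 0.8, -0.1]
grip_width: 55.4
[([269.1, 234.3], 0.58)]
[]
[]
```

View pics/side12b.png

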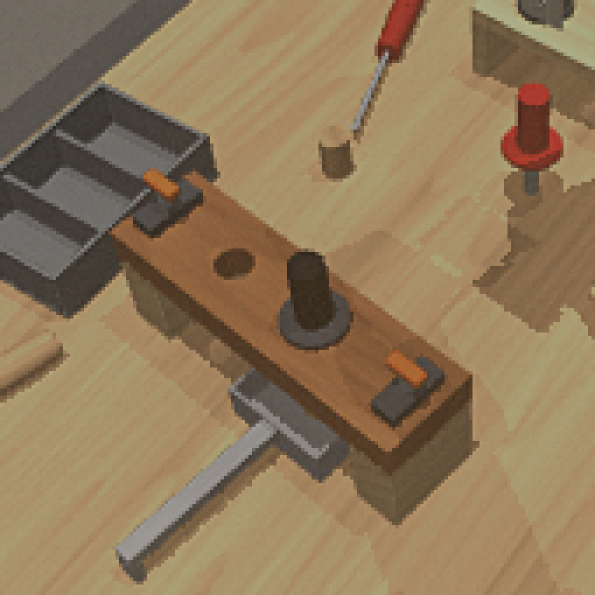

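View pics/top12b.png

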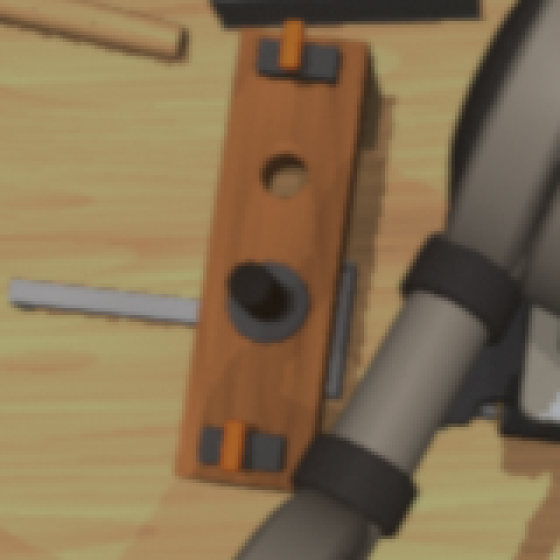

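View pics/wrist12.png

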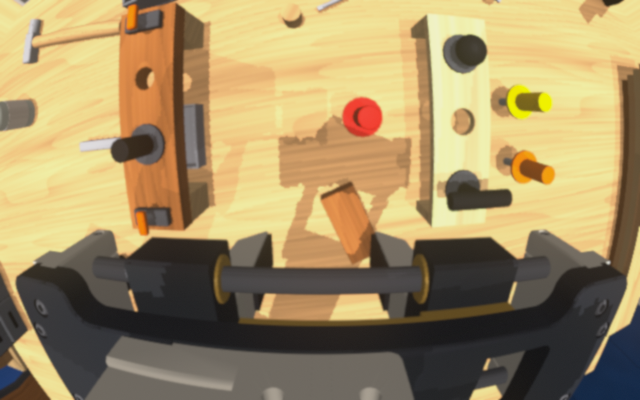

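```bash
python3 -m handwheel '[[[3,-0.4,0,0],[3,-0.4,0,0],[3,-0.4,0,0],[3,-0.2,0,0],[3,0,0,0],[3,0,0,0],[2,0,0,0],[0,0,0,0]]]'
python3 - <<'E'
from h2 import *
p,d=cap('wrist','wr13.png');cv2.imwrite('pics/wr13b.png',cv2.resize(p[0:260,0:260,::-1],None,fx=2.3,fy=2.3,interpolation=3))
print([(q['point'],round(q['conf'],2)) for q in bot.spot_point('wrist','pin')])
m=model('side');d=np.load('side12.npy')
for u,v in((180+307/3.5,120+258/3.5),(180+335/3.5,120+325/3.5)):print(w('side',u,v,d[round(v),round(u)],m).round(1))
E
```

```text
time: 21.75
tool_pos: [486.3, -163.6, 73.3]
tcp_rot: [-0.324, 1.563, 2.672]
contact_force: [-0.1, 0.3, 1.1]
grip_width: 55.2
[([96.4, 155.0], 0.73)]
[564.8  15.3 164.4]
[547.1  17.4 106.5]
```

View pics/wr13b.png

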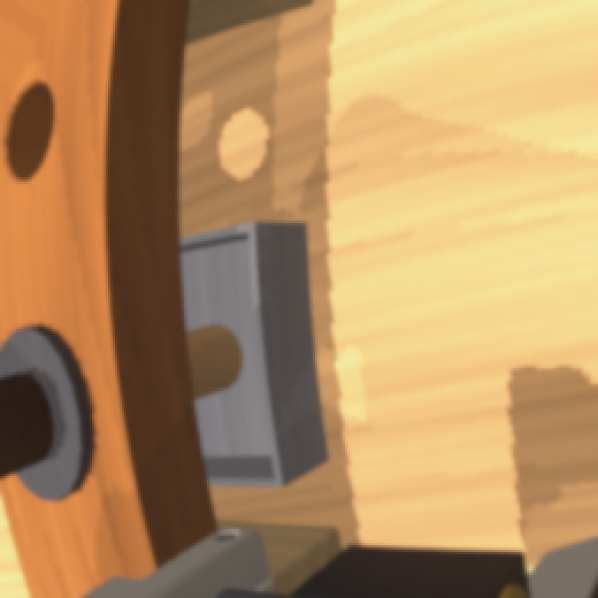

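```bash
python3 -c "
from plant import bot
print(bot.close_job())"
```

```text
the job is handed in; nothing more can be done
None
```

The job is done and handed in at about 22 s of the 64 s allowed. The pin is in the catch pan under the board, and the slim punch stands in the hole with its collar on the board.

- **Pan:** I gripped it by the handle, turned it square to the board and slid it under. The top camera put its centre within about 3 mm of the pin's axis before I let go.
- **Punch:** I took the black, plain straight-handled one from the middle of the rack and pushed straight down. The collar seated with about 12 N on the wrist. I then let go and moved the arm clear.
- **Last checks:** The wrist camera, looking under the board, shows the pin inside the pan. The side camera puts the collar top at 106.5 mm (106 expected) and the handle top at 164 mm (162 expected), so the punch is seated. The spare pin and the look-alikes were not moved.
- **Uncertain:** I could not tell from the view under the board whether the pin lies on its side or stands in the pan. I did not catch the 5 to 15 N push on the pin in a force reading, because forces are read only at the end of each call. The networks did not find the pin in the top and wrist pictures just after the push. The side camera reported it with a confidence of 0.58, and the last wrist picture with 0.73.

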